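# Catch the falling lid of a shielded test case and set it down

### The job

Close the teal lid of the shielded board-test case: with the fingertips, tip the lid from its open stop over its balance point so that it drops on its own, catch it on the outside of the fingers while it is still well open, and lower it gently until it is fully shut, without letting it slap down. Do not pinch or grip the lid or press hard on it, leave the multimeter, terminal block and jar where they are, and finish with the hand clear.

Things in the scene. Friction and masses are not known exactly. Their poses are not given: they have to be found in the camera images.
- box: Fixed open aluminium case with a green circuit board inside, 155 mm (its x) by 200 mm (its y), 70 mm high, walls 6 mm. Origin at the centre of its underside, on the work surface; z up. Its own +x points from the lid's free edge (opening side) to the hinge side. The hinge runs along its y, on the top of the +x wall.
- lid (a joint): Lid angle, rad: 0 shut (level on the rim), 1.57 upright, 1.8 the open stop. Balance is at about 1.53: above it the lid sinks back to the stop (it may still do so in the first second), below it falls shut, slowly at first. Damped hinge, 0.22 N m s/rad, almost no dry friction: left alone it takes 2.5 to 4 s from 0.05 rad past balance to shut and slaps down at about 1 rad/s.
- lid_hinge (a point): Middle of the hinge axis, fixed: the underside of the lid at its hinged edge, 70 mm above the work surface, on top of the case's +x wall.
- lid_lip (a point): Middle of the lid's free (yellow) edge, on its underside (the face that looks into the case when shut); moves with the lid. The lid is a flat teal plate, 180 mm from hinge to free edge, 210 mm along the hinge, 8 mm thick, 0.21 to 0.30 kg. Shut, its free edge overhangs the case wall by 25 mm, underside 70 mm above the work surface.
- meter: Loose teal hand-held multimeter lying flat, 170 by 80 by 34 mm, origin at the centre of its underside. To be left alone.
- terminal: Loose terminal block, black base with blue top, 36 by 75 by 26 mm, origin at the centre of its underside. To be left alone.
- jar: Loose small amber glass jar with a white lid, 44 mm in diameter, 50 mm high, origin at the centre of its underside. To be left alone.

How it is judged:
By the outcome, as a careful person would: the job done as asked, in the order asked, and still so for the second after the job is handed in, with the robot touching nothing.
It also fails if it takes over 59 s, if anything falls off the work surface, if the arm or the gripper's body presses on something with over 40 N, if the wrist force passes 120 N, or if a joint passes its speed limit or range.

### The arm

A 6-joint arm with a two-finger parallel gripper is mounted at the origin on the work surface. World frame = base frame: x ahead of the robot, y to its left, z up, the work surface at z = 0. Lengths are in m, angles in rad, forces in N, time in s.
With the tool pointing down it reaches from about 0.325 to 0.925 m from the base axis. Payload 3.1 kg.
Tool frame: the origin (TCP) lies at the very end of the fingers, on their centre line; the grasp point (between the pads) lies 19 mm behind it; z points along the fingers, y is the line along which they close (so a half turn about z gives the same grasp; the last joint's range is limited). The gripper opens to 85 mm and grips with 20 to 120 N. Pads are 22 mm wide; open, the fingers measure 114 mm over their backs; the gripper's body (76 mm by 85 mm) begins 54 mm behind the grasp point. The pads swing forward as they close: fully open they stand 13 mm farther back than shut.
Start: joints at [-1.322, 0.217, 1.613, -0, 1.311, -0.112], TCP at [0.221, -0.585, 0.231] pointing down, gripper open.
Joint ranges: [-2.75, 2.75], [-0.78, 2.1], [0.31, 2.55], [-1.13, 4.27], [0.13, 2.63], [-2.58, 2.58]. Speed limits (rad/s): [2.79, 2.79, 3.14, 3.14, 3.14, 3.14].

### API

Orientations are given as a rotation vector (axis times angle).
In Python, from cell import manip gives the robot as it stands.
- The arm moves only by the tool apply_moves, never from a script. Its argument "series" is a list that holds one entry, the list of rows, each a list of 7 numbers: the turn, a rotation vector about the world's x, y, z in rad, then the shift along the world's x, y, z in mm, then the gripper's target within -1 to 1 (fully open at 1, half-way at 0, shut at -1). A call has 1 to 12 rows; each row is the pose to reach, as a shift and turn from the pose commanded when the call began; what a row does not reach only later rows make up. A row lasts 1/10 s, in which the tool goes at most 50 mm and 8.59 degrees, less where a joint would pass 70% of its speed; a pose out of reach is approached as far as the arm can. A call with a gripper value outside its range is refused whole. The fingers move at their own pace and stop on an object; "force" is the grip in N (left out, the last holds). Time passes only in rows, so rows that repeat a pose let the fingers close. It gives the time, the measured TCP pose, the force and the opening at its end, in the units of the state.
- manip.sense(): the state, without advancing time (a new reading comes with each control period).
- manip.camera(name): name is "scene" or "side" or "wrist"; returns the picture (480x640x3 uint8, red, green, blue); there is no depth.
- manip.camera_info(name): a dict with "fx", "fy", "cx", "cy" (pixels), "R" (3x3) and "t" (3): a world point X has camera coordinates R X + t; the wrist camera has in their place "tool_from_camera" (4x4, takes a point from camera to tool coordinates, whose origin is the TCP and whose axes are the flange's). Camera axes: x right, y down, z forward; pixel columns grow to the right and rows downward; lengths in m; the calibration is good to about 2 mm. A picture is of the moment at which its call begins: read the wrist's pose just before it. camera_info takes no time and is no camera call.
- manip.job_done(): hands the job in, once; it reports no verdict.
The state is a dict: "clock": time; "qpos": joint angles; "joint_velocities": joint speeds; "joint_torque": joint torques, N m; "tool_pos": TCP position; "tool_rot": TCP orientation; "force": force on the tool from outside, world axes, zero at the start; "wrist_torque": the same for the moment, N m; "gripper_width": opening from 0.0 (shut) to 1.0 (fully open).
Only numpy, scipy, OpenCV 4.12 (cv2) and the standard library are available. Lean on these libraries where they do the work, as an engineer would, in place of code of your own. Each camera call takes 0.05 s, during which the arm holds its last target. There are 200 camera calls.

## Working session

There is one attempt and no reset: what is moved stays moved. The work goes in short steps, Python scripts to look and compute and a tool call to move; the robot and the scene stay as the last step left them, time stands still between calls to the robot, and variables do not carry over. Pictures are saved under pics/ and viewed, on a budget of 10 in all, crops included, one or two more only if the job needs it, and the job is handed in when it is done.

Besides the shell and the picture viewer there is one more tool, called after "Emit:" by a JSON object that holds its "api" and its "payload". apply_moves: Moves the arm, as the interface text tells. Its arguments: {"type":"object","properties":{"series":{"type":"array"},"force":{"type":"number"}},"required":["series"]}

```bash
mkdir -p pics; ls; python3 - <<'E'
from cell import manip
import cv2,numpy as np
np.set_printoptions(precision=4,suppress=True)
print(manip.sense())
for n in ("scene","side"):
    cv2.imwrite(f"pics/{n}0.png",manip.camera(n)[:,:,::-1]); 
    print({k:np.array(v) for k,v in manip.camera_info(n).items()})
E
```

```text
pics
{'clock': 0.0, 'qpos': array([-1.3222,  0.2178,  1.615 , -0.    ,  1.3113, -0.1122]), 'joint_velocities': array([ 0.0012,  0.0001, -0.0005,  0.0004,  0.0011, -0.0004]), 'joint_torque': array([  0.0011, -39.6849, -30.3849,  -0.    ,   0.0099,  -0.    ]), 'tool_pos': array([ 0.2205, -0.5839,  0.2299]), 'tool_rot': array([-3.0882, -0.5633,  0.0003]), 'force': array([0.3893, 1.4166, 0.8207]), 'wrist_torque': array([ 0.004 , -0.007 ,  0.0147]), 'gripper_width': 0.9979565882234144}
{'fx': array(512.7066), 'fy': array(512.7066), 'cx': array(318.7218), 'cy': array(235.3296), 'R': array([[-0.2945,  0.9555, -0.0181],
       [ 0.558 ,  0.1565, -0.815 ],
       [-0.7758, -0.2501, -0.5792]]), 't': array([ 0.2024, -0.2621,  1.4368])}
{'fx': array(448.1222), 'fy': array(448.1222), 'cx': array(320.5049), 'cy': array(234.213), 'R': array([[ 0.7503, -0.6611,  0.0068],
       [-0.4948, -0.5684, -0.6573],
       [ 0.4384,  0.4898, -0.7536]]), 't': array([-0.4874,  0.3421,  0.6343])}
```

View pics/scene0.png

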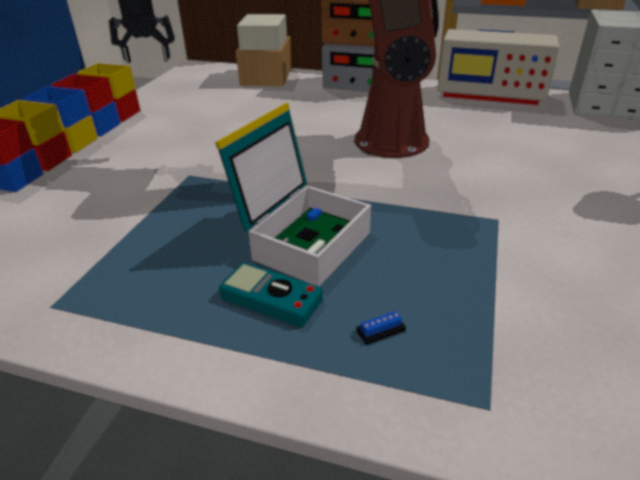

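View pics/side0.png

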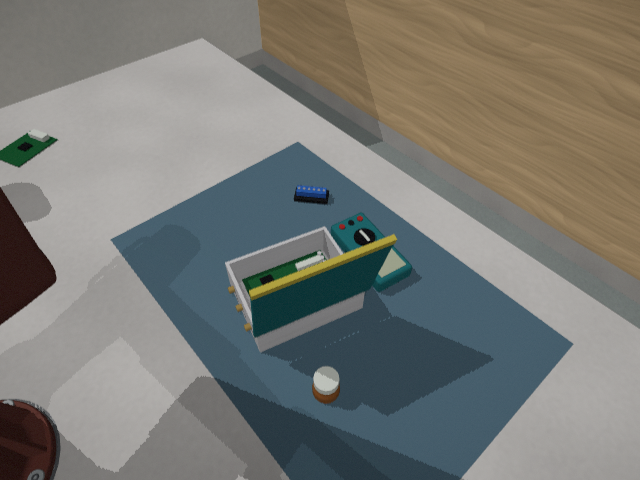

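Both views show the case with its lid open (scene: yellow edge from about (220,145) to (290,107), rim corners near (250,233), (320,250), (371,207), (310,188)). The meter is in front at (270,293), the terminal at (381,327), and the jar behind the lid at side (326,384).

```bash
cat > h.py <<'E'
import cv2,numpy as np
from cell import manip
np.set_printoptions(precision=4,suppress=True)
def cam(n):
    c=manip.camera_info(n); K=np.array([[c['fx'],0,c['cx']],[0,c['fy'],c['cy']],[0,0,1.]])
    return K,np.array(c['R']),np.array(c['t'])
def ray(n,p,z):
    K,R,t=cam(n); d=R.T@np.linalg.inv(K)@[*p,1]; o=-R.T@t; return o+d*(z-o[2])/d[2]
def tri(p,q):
    P=[]
    for n in("scene","side"):
        K,R,t=cam(n); P.append(K@np.c_[R,t])
    X=cv2.triangulatePoints(P[0],P[1],np.array(p,float).reshape(2,1),np.array(q,float).reshape(2,1))[:,0]; return X[:3]/X[3]
def mask(img,lo,hi):
    return cv2.inRange(cv2.cvtColor(img,cv2.COLOR_RGB2HSV),lo,hi)
def biggest(m,roi):
    x0,y0,x1,y1=roi; k=np.zeros_like(m); k[y0:y1,x0:x1]=m[y0:y1,x0:x1]
    return max(cv2.findContours(k,cv2.RETR_EXTERNAL,cv2.CHAIN_APPROX_NONE)[0],key=cv2.contourArea)
E
python3 - <<'E'
from h import *
S=cv2.imread("pics/scene0.png")[:,:,::-1]; D=cv2.imread("pics/side0.png")[:,:,::-1]
for n,I,roi in(("scene",S,(200,90,310,160)),("side",D,(235,225,410,305))):
    c=biggest(mask(I,(20,120,80),(35,255,255)),roi); print(n,"yellow",cv2.boxPoints(cv2.minAreaRect(c)).tolist(), cv2.approxPolyDP(c,2.5,True)[:,0].tolist())
# rim: bright aluminium
m=mask(S,(0,0,120),(180,60,255)); c=biggest(m,(235,180,380,290)); print("case scene",cv2.approxPolyDP(cv2.convexHull(c),3,True)[:,0].tolist())
m=mask(D,(0,0,120),(180,60,255)); c=biggest(m,(215,215,375,355)); print("case side",cv2.approxPolyDP(cv2.convexHull(c),3,True)[:,0].tolist())
for p in((250,233),(320,251),(371,207),(310,188)): print("rim",ray("scene",p,.07))
for p in((227,263),(325,231)): print("rimside",ray("side",p,.07))
print("jar top",ray("side",(326,379),.05),"term",ray("scene",(381,322),.026),ray("side",(312,190),.026),"meter",ray("scene",(271,290),.034),ray("side",(371,247),.034))
cv2.imwrite("pics/z.png",np.hstack([cv2.resize(S[95:295,210:390][:,:,::-1],None,fx=2.2,fy=2.9),cv2.resize(D[210:410,220:420][:,:,::-1],None,fx=2,fy=2.9)]))
E
```

```text
scene yellow [[214.16921997070312, 142.04615783691406], [285.8923034667969, 101.06153869628906], [290.26153564453125, 108.70768737792969], [218.5384521484375, 149.6923065185547]] [[287, 103], [218, 140], [217, 147], [225, 146], [287, 110]]
side yellow [[247.4928436279297, 290.1635437011719], [393.8972473144531, 232.6475372314453], [397.70166015625, 242.33151245117188], [251.29727172851562, 299.8475341796875]] [[396, 238], [393, 234], [249, 290], [251, 299], [392, 244]]
case scene [[379, 180], [379, 201], [368, 231], [320, 281], [250, 231], [306, 186], [333, 180]]
case side [[325, 226], [343, 253], [251, 326], [229, 281], [225, 261]]
rim [ 0.6085 -0.1581  0.07  ]
rim [ 0.6263 -0.015   0.07  ]
rim [0.4585 0.0408 0.07  ]
rim [ 0.4189 -0.1009  0.07  ]
rimside [0.4565 0.0334 0.07  ]
rimside [ 0.6388 -0.0245  0.07  ]
jar top [ 0.4524 -0.2359  0.05  ] term [0.7259 0.1179 0.026 ] [0.7239 0.1129 0.026 ] meter [ 0.7106 -0.0783  0.034 ] [ 0.7002 -0.0907  0.034 ]
```

View pics/z.png

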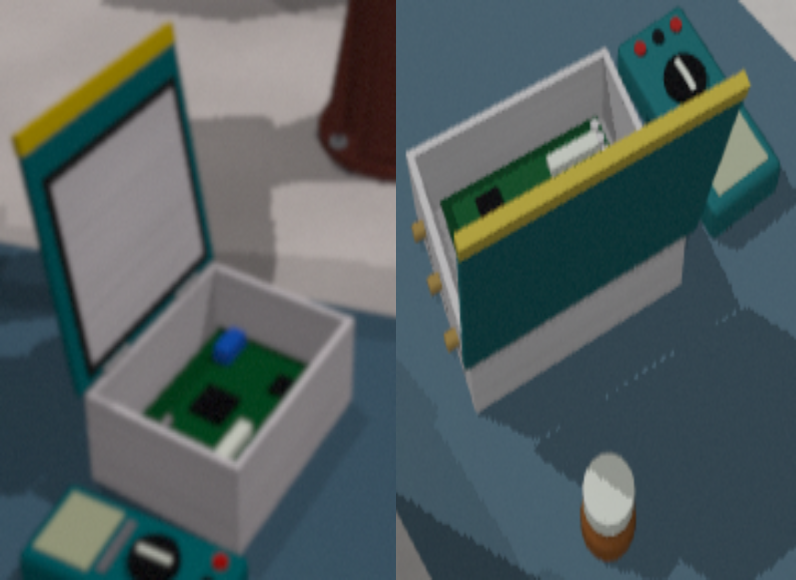

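The enlarged crop shows the rim corners and both faces of the yellow lip clearly. Next I work out the hinge frame from them.

```bash
python3 - <<'E'
from h import *
s=lambda X,Y:(210+X/2.2,95+Y/2.9); d=lambda X,Y:(220+(X-396)/2,210+Y/2.9)
hm,fm,ff,hr=[ray("scene",s(*p),.07) for p in((88,393),(240,467),(352,320),(213,265))]
fr2,fm2=[ray("side",d(*p),.07) for p in((408,152),(605,48))]
print(hm,fm,ff,hr,"side",fr2,fm2)
L=np.linalg.norm; print("sizes",L(hm-fm),L(hr-ff),L(hm-hr),L(fm-ff),L(fr2-fm2))
for a,b in(((13,140),(455,238)),((18,157),(455,238)),((172,25),(747,70)),((174,42),(747,70))): print("lip",tri(s(*a),d(*b)))
by=(hm-hr)+(fm-ff); by/=L(by); bx=np.array([by[1]*-1*-1,0,0]); bx=np.cross(by,[0,0,1]); c=(hm+fm+ff+hr)/4
print("c",c,"bx",bx,"by",by,"hinge",(hm+hr)/2,c+.0775*bx, "front mid side",(fr2+fm2)/2+.155*bx)
E
```

```text
[ 0.6009 -0.1614  0.07  ] [ 0.6407 -0.0123  0.07  ] [0.4529 0.0375 0.07  ] [ 0.4141 -0.1096  0.07  ] side [0.4559 0.0356 0.07  ] [ 0.6456 -0.0154  0.07  ]
sizes 0.15430326805913847 0.1521799820053737 0.19386866790607207 0.1943090584523552 0.19650470207768528
lip [ 0.4559 -0.2169  0.2116]
lip [ 0.4595 -0.2111  0.2015]
lip [ 0.5534 -0.1523  0.2892]
lip [ 0.5593 -0.1486  0.2813]
c [ 0.5272 -0.0614  0.07  ] bx [-0.2617 -0.9652  0.    ] by [ 0.9652 -0.2617  0.    ] hinge [ 0.5075 -0.1355  0.07  ] [ 0.5069 -0.1362  0.07  ] front mid side [ 0.5102 -0.1395  0.07  ]
```

```bash
cat >> h.py <<'E'
H=np.array([.5085,-.137,.07]); BX=np.array([-.2617,-.9652,0]); BY=np.array([.9652,-.2617,0])
def lip(th,y=0): return H+BY*y-.18*np.cos(th)*BX+np.array([0,0,.18*np.sin(th)])
def proj(n,X):
    K,R,t=cam(n); p=K@(R@X+t); return p[:2]/p[2]
E
python3 - <<'E'
from h import *
s=lambda X,Y:(210+X/2.2,95+Y/2.9); d=lambda X,Y:(220+(X-396)/2,210+Y/2.9)
for a,b in(((13,140),(747,70)),((172,25),(455,238))): 
    X=tri(s(*a),d(*b)); print("lip",X,"box",(X-H)@BX,(X-H)@BY,X[2]-.07)
for y in(-.105,.105): print(lip(1.8,y),proj("scene",lip(1.8,y)),proj("side",lip(1.8,y)))
p=manip.sense()['tool_pos']-H; print("tool box",p@BX,p@BY,p[2]+.07)
E
```

```text
lip [ 0.6026 -0.2059  0.245 ] box 0.04186130613533211 0.10887617129179514 0.1750257637832486
lip [ 0.3971 -0.1498  0.2439] box 0.041498930563677885 -0.10412984514398554 0.17392902356851328
[ 0.3965 -0.149   0.2453] [288.0877 103.1381] [247.3758 290.7234]
[ 0.5991 -0.204   0.2453] [217.7912 142.4172] [392.6981 234.4497]
tool box 0.5068431699392677 -0.161010553511524 0.23008360888916324
```

Triangulation matches the model to within 3 mm: lid at 1.8 rad, hinge middle about (0.508, -0.137). Next I move behind the lid with the fingers shut and their backs facing it.

Emit:
{"api": "apply_moves", "payload": {"series": [[[0,0,-0.12,50,60,0,-1],[0,0,-0.24,90,120,0,-1],[0,0,-0.36,120,160,0,-1],[0,0,-0.48,150,200,0,-1],[0,0,-0.56,180,240,0,-1],[0,0,-0.627,210,270,-3,-1],[0,0,-0.627,235,300,-5,-1],[0,0,-0.627,256,331,-5,-1],[0,0,-0.627,256,331,-5,-1],[0,0,-0.627,256,331,-5,-1],[0,0,-0.627,256,331,-5,-1],[0,0,-0.627,256,331,-5,-1]]], "force": 20}}

```text
clock: 1.3
tool_pos: [0.4759, -0.2546, 0.2261]
tool_rot: [3.113, -0.419, -0.001]
force: [0.4, 0.5, -0.0]
gripper_width: -0.001
```

```bash
cat >> h.py <<'E'
from scipy.spatial.transform import Rotation as Ro
def st():
    s=manip.sense(); p=s['tool_pos']-H; R=Ro.from_rotvec(s['tool_rot']).as_matrix()
    B=np.c_[BX,BY,[0,0,1]].T
    print("t",round(s['clock'],2),"box mm",1e3*np.array([p@BX,p@BY,p[2]+.07]),"toolz",B@R[:,2],"tooly",B@R[:,1],"F",B@s['force'],"w",round(s['gripper_width'],3),"q",s['qpos'])
def lidangle(n="side",name=None):
    I=manip.camera(n)
    if name: cv2.imwrite("pics/"+name,I[:,:,::-1])
    m=mask(I,(20,100,60),(35,255,255)).copy()
    c=biggest(m,(150,100,480,350) if n=="side" else (200,90,420,290))
    m2=np.zeros_like(m); cv2.drawContours(m2,[c],-1,255,-1)
    ys,xs=np.nonzero(m2); P=np.c_[xs,ys].astype(float)
    def err(th): # perpendicular offset of yellow pixels from end-face midline
        off=.004*(BX*np.sin(th)+np.array([0,0,np.cos(th)]))
        a,b=[proj(n,lip(th,y)+off) for y in(-.105,.105)]
        u=(b-a)/np.linalg.norm(b-a); return np.median((P-a)@np.array([-u[1],u[0]]))
    T=np.linspace(0,1.85,371); e=np.array([err(t) for t in T]); i=np.argmin(abs(e)); print("lid",n,T[i],"err",e[i],"len",len(P)); return T[i]
E
python3 - <<'E'
from h import *
st(); lidangle("side"); lidangle("scene"); st()
E
```

```text
t 1.3 box mm [122.0648  -0.6592 226.052 ] toolz [ 0.0004 -0.0007 -1.    ] tooly [ 1.     -0.0026  0.0004] F [-0.6303  0.2378 -0.0125] w -0.001 q [-0.621   0.0405  1.8197 -0.0006  1.2819  1.2174]
lid side 1.81 err 0.29212207831142206 len 875
lid scene 1.725 err -0.06478131080720635 len 691
t 1.4 box mm [122.317   -0.6068 226.2065] toolz [ 0.0002 -0.0003 -1.    ] tooly [ 1.     -0.0034  0.0002] F [ 0.1826 -0.433  -0.0808] w 0.004 q [-0.6216  0.0403  1.8195 -0.0003  1.282   1.2175]
```

Emit:
{"api": "apply_moves", "payload": {"series": [[[0,0,0,6.5,24.1,0,-1],[0,0,0,13.1,48.3,0,-1],[0,0,0,15,55,0,-1],[0,0,0,17,62,0,-1],[0,0,0,18.5,68.5,0,-1],[0,0,0,20.5,75,0,-1],[0,0,0,22,82,0,-1],[0,0,0,24,89,0,-1],[0,0,0,25.5,94,0,-1],[0,0,0,26.7,98.5,0,-1]]]}}

```text
clock: 2.4
tool_pos: [0.5034, -0.1547, 0.2262]
tool_rot: [-3.114, 0.417, 0.0]
force: [-0.2, 0.3, -0.3]
gripper_width: 0.001
```

```bash
python3 - <<'E'
from h import *
st(); lidangle("side","side1.png"); lidangle("scene","scene1.png"); st()
E
```

```text
t 2.4 box mm [ 18.3927  -0.2505 226.1793] toolz [-0.0002 -0.0002 -1.    ] tooly [ 1.     -0.0012 -0.0002] F [-0.2263 -0.2386 -0.328 ] w 0.001 q [-0.4315  0.0114  1.8492  0.0001  1.2813  1.4053]
lid side 1.575 err 0.22838822864011651 len 828
lid scene 1.51 err -0.15597100401013958 len 739
t 2.5 box mm [ 18.1619  -0.3069 226.1545] toolz [-0.0005 -0.0003 -1.    ] tooly [ 1.     -0.0006 -0.0005] F [ 0.0334  0.3322 -0.2248] w 0.0 q [-0.4313  0.0113  1.8493  0.0005  1.2814  1.4047]
```

View pics/side1.png

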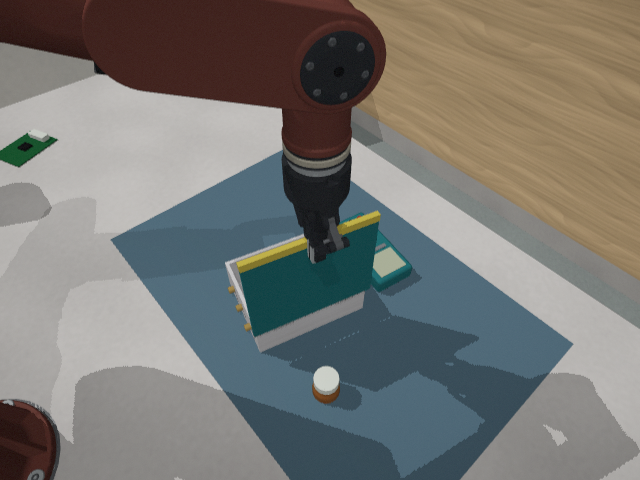

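Contact is confirmed: the lid is at about 1.57, held on the fingertips just behind the yellow edge at side (320,250). Next comes one continuous move: push past balance, lift over the edge, and drop in front to catch.

Emit:
{"api": "apply_moves", "payload": {"series": [[[0,0,0,2.1,7.7,0,-1],[0,0,0,4.2,15.4,0,-1],[0,0,0,6,22,0,-1],[0,0,0,6,22,0,-1],[0,0,0,5,19,25,-1],[0,0,0,5,19,50,-1],[0,0,0,15.7,58,50,-1],[0,0,0,26,96.5,50,-1],[0,0,0,30.4,112,25,-1],[0,0,0,30.4,112,-10,-1],[0,0,0,30.4,112,-21,-1]]]}}

```text
clock: 3.6
tool_pos: [0.5313, -0.042, 0.2015]
tool_rot: [-3.114, 0.415, 0.01]
force: [-0.9, 0.1, -0.7]
gripper_width: 0.005
```

```bash
python3 - <<'E'
from h import *
st(); lidangle("side","side2.png"); lidangle("scene","scene2.png"); st()
E
```

```text
t 3.6 box mm [-97.697   -2.8211 201.5492] toolz [ 0.0004 -0.0066 -1.    ] tooly [1.     0.     0.0004] F [ 0.194  -0.9256 -0.7267] w 0.005 q [-0.2105  0.0535  1.854  -0.      1.2407  1.625 ]
lid side 1.315 err 0.02184294771575956 len 1567
lid scene 1.23 err 0.0403917120519294 len 414
t 3.7 box mm [-96.9483  -2.0584 202.8507] toolz [ 0.0004 -0.0055 -1.    ] tooly [ 1.     -0.0014  0.0004] F [-0.0829  0.2835  0.8667] w -0.003 q [-0.212   0.0528  1.8522 -0.0001  1.2422  1.625 ]
```

View pics/scene2.png

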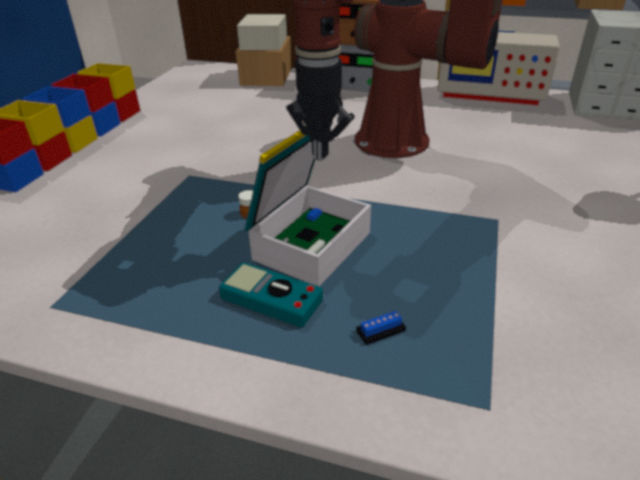

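The picture shows the lid falling freely at about 1.3 rad, with the shut fingers in front of it at scene (318,150). I wait for it to settle on them.

Emit:
{"api": "apply_moves", "payload": {"series": [[[0,0,0,0,0,0,-1],[0,0,0,0,0,0,-1],[0,0,0,0,0,0,-1],[0,0,0,0,0,0,-1],[0,0,0,0,0,0,-1]]]}}

```text
clock: 4.2
tool_pos: [0.5344, -0.0433, 0.2061]
tool_rot: [-3.113, 0.417, -0.003]
force: [1.7, 0.2, 0.8]
gripper_width: -0.002
```

```bash
python3 - <<'E'
from h import *
st()
for i in range(4): lidangle("side","side3.png")
st()
E
```

```text
t 4.2 box mm [-97.1803   0.4408 206.1372] toolz [-0.0007  0.0017 -1.    ] tooly [ 1.     -0.0018 -0.0007] F [-0.6525  1.609   0.8084] w -0.002 q [-0.2122  0.05    1.8486  0.0006  1.2412  1.625 ]
lid side 0.255 err -0.02327018453021995 len 1426
lid side 0.255 err -0.03629268173704067 len 1425
lid side 0.255 err -0.03935646480921376 len 1423
lid side 0.255 err -0.03935646480921376 len 1423
t 4.4 box mm [-97.2483   0.0505 205.5805] toolz [-0.0003  0.0006 -1.    ] tooly [ 1.     -0.0014 -0.0003] F [-1.5372  0.7003  0.1638] w -0.002 q [-0.2119  0.0505  1.8491  0.0003  1.2413  1.625 ]
```

```bash
sed -i 's/i=np.argmin(abs(e)); print("lid",n,T\[i\],"err",e\[i\],"len",len(P)); return T\[i\]/z=T[:-1][e[:-1]*e[1:]<=0]; print("lid",n,"roots",z,"len",len(P)); return z/' h.py; python3 - <<'E'
from h import *
lidangle("side"); lidangle("scene"); st()
E
```

```text
lid side roots [0.255 1.165] len 1421
lid scene roots [1.08] len 340
t 4.5 box mm [-97.2286  -0.0523 205.4353] toolz [-0.0002  0.0003 -1.    ] tooly [ 1.     -0.0014 -0.0002] F [-0.7037  0.5412  0.6247] w 0.001 q [-0.2118  0.0507  1.8493  0.0002  1.2413  1.625 ]
```

View pics/side3.png

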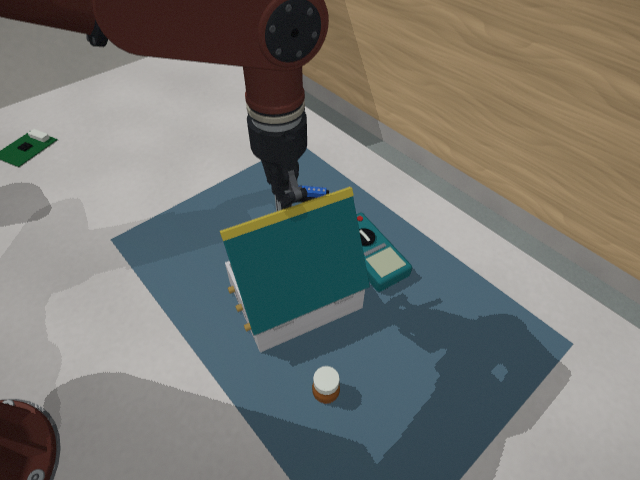

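The lid is caught, resting on the finger backs near side (295,205) at about 1.155 rad (side view, checked against its bias at the stop). I now compute the lowering schedule, keeping the same contact point on the finger while tilting the hand.

```bash
cat > plan.py <<'E'
from h import *
th0=1.155
def pose(th):
    a=np.radians(50)*(th0-th)/th0; f=np.pi/2-a
    d=np.cos(f)*BX-np.sin(f)*np.array([0,0,1.]); n=np.sin(f)*BX+np.cos(f)*np.array([0,0,1.])
    return lip(th)+.029*d-.0245*n, a
TH=np.linspace(th0,-.02,49)
for k in range(4):
    p0,a0=pose(TH[12*k]); out=[]
    for j in range(1,13):
        p,a=pose(TH[12*k+j]); r=-(a-a0)*BY; out.append([round(r[0],3),round(r[1],3),0]+[round(float(v),1) for v in 1e3*(p-p0)]+[-1])
    print(k,TH[12*k+12],out)
E
python3 plan.py; python3 -c "from h import *;st()"
```

```text
0 0.8612500000000001 [[np.float64(-0.018), np.float64(0.005), 0, 0.9, 3.3, -2.3, -1], [np.float64(-0.036), np.float64(0.01), 0, 1.8, 6.6, -4.6, -1], [np.float64(-0.054), np.float64(0.015), 0, 2.7, 9.9, -7.1, -1], [np.float64(-0.071), np.float64(0.019), 0, 3.5, 13.1, -9.6, -1], [np.float64(-0.089), np.float64(0.024), 0, 4.4, 16.2, -12.2, -1], [np.float64(-0.107), np.float64(0.029), 0, 5.2, 19.3, -14.9, -1], [np.float64(-0.125), np.float64(0.034), 0, 6.0, 22.3, -17.7, -1], [np.float64(-0.143), np.float64(0.039), 0, 6.8, 25.2, -20.6, -1], [np.float64(-0.161), np.float64(0.044), 0, 7.6, 28.1, -23.5, -1], [np.float64(-0.179), np.float64(0.048), 0, 8.4, 30.9, -26.5, -1], [np.float64(-0.196), np.float64(0.053), 0, 9.1, 33.6, -29.6, -1], [np.float64(-0.214), np.float64(0.058), 0, 9.8, 36.3, -32.8, -1]]
1 0.5675 [[np.float64(-0.018), np.float64(0.005), 0, 0.7, 2.6, -3.2, -1], [np.float64(-0.036), np.float64(0.01), 0, 1.4, 5.1, -6.5, -1], [np.float64(-0.054), np.float64(0.015), 0, 2.0, 7.5, -9.9, -1], [np.float64(-0.071), np.float64(0.019), 0, 2.7, 9.9, -13.3, -1], [np.float64(-0.089), np.floa
[... 1590 characters left out ...]
, np.float64(0.024), 0, 0.3, 1.1, -21.5, -1], [np.float64(-0.107), np.float64(0.029), 0, 0.3, 1.0, -25.8, -1], [np.float64(-0.125), np.float64(0.034), 0, 0.2, 0.8, -30.1, -1], [np.float64(-0.143), np.float64(0.039), 0, 0.1, 0.5, -34.4, -1], [np.float64(-0.161), np.float64(0.044), 0, 0.0, 0.1, -38.7, -1], [np.float64(-0.179), np.float64(0.048), 0, -0.1, -0.4, -43.1, -1], [np.float64(-0.196), np.float64(0.053), 0, -0.3, -1.0, -47.3, -1], [np.float64(-0.214), np.float64(0.058), 0, -0.4, -1.7, -51.6, -1]]
t 4.5 box mm [-97.2286  -0.0523 205.4353] toolz [-0.0002  0.0003 -1.    ] tooly [ 1.     -0.0014 -0.0002] F [-0.7037  0.5412  0.6247] w 0.001 q [-0.2118  0.0507  1.8493  0.0002  1.2413  1.625 ]
```

Emit:
{"api": "apply_moves", "payload": {"series": [[[-0.018,0.005,0,0.9,3.3,-2.3,-1],[-0.036,0.01,0,1.8,6.6,-4.6,-1],[-0.054,0.015,0,2.7,9.9,-7.1,-1],[-0.071,0.019,0,3.5,13,-9.6,-1],[-0.089,0.024,0,4.4,16.2,-12.2,-1],[-0.107,0.029,0,5.2,19.3,-15,-1],[-0.125,0.034,0,6,22.3,-17.7,-1],[-0.143,0.039,0,6.8,25.2,-20.6,-1],[-0.161,0.044,0,7.6,28,-23.5,-1],[-0.179,0.048,0,8.4,31,-26.5,-1],[-0.196,0.053,0,9.1,33.6,-29.6,-1],[-0.214,0.058,0,9.8,36.3,-32.8,-1]]]}}

```text
clock: 5.7
tool_pos: [0.5437, -0.0068, 0.1723]
tool_rot: [2.894, -0.388, -0.043]
force: [-0.4, 0.0, -0.5]
gripper_width: 0.0
```

```bash
python3 - <<'E'
from h import *
st(); lidangle("side"); lidangle("scene"); st()
E
```

```text
t 5.7 box mm [-134.9184   -0.1337  172.2614] toolz [ 0.2213  0.0002 -0.9752] tooly [ 0.9752 -0.0014  0.2213] F [ 0.1022 -0.3994 -0.524 ] w 0.0 q [-0.0209  0.1556  1.8162 -0.2297  1.2328  1.8994]
lid side roots [0.45 1.  ] len 1095
lid scene roots [0.785] len 249
t 5.8 box mm [-135.5415   -0.3574  171.8024] toolz [ 0.2201 -0.0002 -0.9755] tooly [ 0.9755 -0.0002  0.2201] F [-1.2955 -0.3056 -1.6159] w -0.003 q [-0.0204  0.156   1.8165 -0.2284  1.2322  1.8983]
```

Emit:
{"api": "apply_moves", "payload": {"series": [[[-0.018,0.005,0,0.7,2.6,-3.2,-1],[-0.036,0.01,0,1.4,5.1,-6.5,-1],[-0.054,0.015,0,2,7.5,-10,-1],[-0.071,0.019,0,2.7,10,-13.3,-1],[-0.089,0.024,0,3.3,12.2,-16.8,-1],[-0.107,0.029,0,3.9,14.4,-20.4,-1],[-0.125,0.034,0,4.5,16.5,-24,-1],[-0.143,0.039,0,5,18.5,-27.6,-1],[-0.161,0.044,0,5.5,20.4,-31.4,-1],[-0.179,0.048,0,6,22.3,-35,-1],[-0.196,0.053,0,6.5,24,-39,-1],[-0.214,0.058,0,7,25.7,-42.8,-1]]]}}

```text
clock: 7.0
tool_pos: [0.5505, 0.0189, 0.1293]
tool_rot: [2.676, -0.358, -0.08]
force: [-0.1, 0.2, -0.4]
gripper_width: 0.002
```

```bash
python3 - <<'E'
from h import *
st(); lidangle("side","side4.png"); lidangle("scene","scene4.png"); st()
S=cv2.imread("pics/scene4.png");D=cv2.imread("pics/side4.png")
cv2.imwrite("pics/z4.png",np.hstack([cv2.resize(S[60:360,200:500],(400,400)),cv2.resize(D[60:360,180:480],(400,400))]))
E
```

```text
t 7.0 box mm [-161.4709   -0.262   129.3131] toolz [ 0.4304 -0.0002 -0.9026] tooly [ 0.9027 -0.0014  0.4304] F [-0.1854 -0.1798 -0.4036] w 0.002 q [ 0.1272  0.3123  1.7618 -0.4287  1.2754  2.134 ]
lid side roots [0.385 1.055] len 923
lid scene roots [0.505] len 403
t 7.1 box mm [-161.9581   -0.4633  128.6512] toolz [ 0.4295 -0.0004 -0.9031] tooly [0.9031 0.     0.4295] F [-1.0442  0.2813 -1.7696] w 0.001 q [ 0.1276  0.3129  1.7621 -0.4277  1.2743  2.1331]
```

View pics/z4.png

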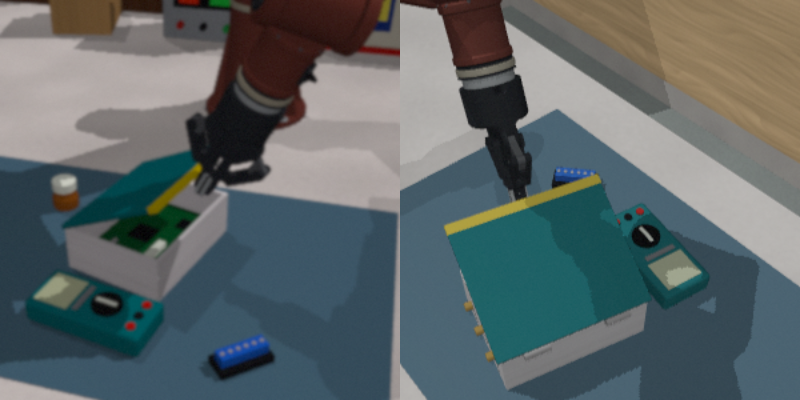

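The lid is at about 0.55 and riding on the finger back, tips at the yellow lip (crop about (205,180) and (515,200)). q6 is climbing towards 2.58, so I'll tilt less from here and replan the last two legs.

```bash
python3 - <<'E'
from h import *
z=np.array([0,0,1.])
def pose(th,a):
    f=np.pi/2-a; d=np.cos(f)*BX-np.sin(f)*z; n=np.sin(f)*BX+np.cos(f)*z
    return lip(th)+.029*d-.0245*n
for (t0,t1,a0,a1) in((.5675,.28,.4363,.56),(.28,-.03,.56,.62)):
    for j in range(1,13):
        a=a0+(a1-a0)*j/12; r=-(a-a0)*BY; q=1e3*(pose(t0+(t1-t0)*j/12,a)-pose(t0,a0))
        print([round(float(v),3) for v in r[:2]]+[0]+[round(float(v),1) for v in q]+[-1],end=", ")
    print()
E
```

```text
[-0.01, 0.003, 0, 0.5, 1.8, -3.8, -1], [-0.02, 0.005, 0, 1.0, 3.6, -7.6, -1], [-0.03, 0.008, 0, 1.4, 5.2, -11.4, -1], [-0.04, 0.011, 0, 1.8, 6.8, -15.3, -1], [-0.05, 0.013, 0, 2.2, 8.3, -19.3, -1], [-0.06, 0.016, 0, 2.6, 9.7, -23.3, -1], [-0.07, 0.019, 0, 3.0, 11.0, -27.3, -1], [-0.08, 0.022, 0, 3.3, 12.2, -31.4, -1], [-0.09, 0.024, 0, 3.6, 13.3, -35.5, -1], [-0.099, 0.027, 0, 3.9, 14.3, -39.6, -1], [-0.109, 0.03, 0, 4.1, 15.2, -43.8, -1], [-0.119, 0.032, 0, 4.3, 16.0, -48.0, -1], 
[-0.005, 0.001, 0, 0.3, 1.0, -4.5, -1], [-0.01, 0.003, 0, 0.5, 1.9, -9.1, -1], [-0.014, 0.004, 0, 0.7, 2.7, -13.6, -1], [-0.019, 0.005, 0, 0.9, 3.3, -18.2, -1], [-0.024, 0.007, 0, 1.1, 3.9, -22.8, -1], [-0.029, 0.008, 0, 1.2, 4.3, -27.4, -1], [-0.034, 0.009, 0, 1.3, 4.6, -32.1, -1], [-0.039, 0.01, 0, 1.3, 4.8, -36.7, -1], [-0.043, 0.012, 0, 1.3, 4.9, -41.4, -1], [-0.048, 0.013, 0, 1.3, 4.9, -46.1, -1], [-0.053, 0.014, 0, 1.3, 4.8, -50.7, -1], [-0.058, 0.016, 0, 1.2, 4.5, -55.4, -1],
```

Emit:
{"api": "apply_moves", "payload": {"series": [[[-0.01,0.003,0,0.5,1.8,-3.8,-1],[-0.02,0.005,0,1,3.6,-7.6,-1],[-0.03,0.008,0,1.4,5.2,-11.4,-1],[-0.04,0.011,0,1.8,6.8,-15.3,-1],[-0.05,0.013,0,2.2,8.3,-19.3,-1],[-0.06,0.016,0,2.6,9.7,-23.3,-1],[-0.07,0.019,0,3,11,-27.3,-1],[-0.08,0.022,0,3.3,12.2,-31.4,-1],[-0.09,0.024,0,3.6,13.3,-35.5,-1],[-0.1,0.027,0,3.9,14.3,-39.6,-1],[-0.11,0.03,0,4.1,15.2,-43.8,-1],[-0.12,0.032,0,4.3,16,-48,-1]]]}}

```text
clock: 8.3
tool_pos: [0.5549, 0.0348, 0.0813]
tool_rot: [2.553, -0.342, -0.098]
force: [-0.2, 1.2, -0.4]
gripper_width: 0.001
```

```bash
python3 - <<'E'
from h import *
st(); lidangle("side"); lidangle("scene"); st()
E
```

```text
t 8.3 box mm [-177.9827   -0.1585   81.3289] toolz [ 0.5383  0.0006 -0.8427] tooly [ 0.8428 -0.0017  0.5383] F [-1.1389 -0.5276 -0.3848] w 0.001 q [ 0.2008  0.4516  1.7187 -0.5245  1.2907  2.2684]
lid side roots [0.15  1.245] len 730
lid scene roots [0.225] len 457
t 8.4 box mm [-178.1998   -0.4483   80.6731] toolz [ 0.5378  0.0003 -0.8431] tooly [ 0.8431 -0.0006  0.5378] F [-0.1173  0.6377 -0.3606] w 0.001 q [ 0.201   0.4522  1.7192 -0.5239  1.2897  2.2678]
```

Emit:
{"api": "apply_moves", "payload": {"series": [[[-0.002,0.001,0,0.1,0.5,-2.3,-1],[-0.005,0.001,0,0.3,1,-4.5,-1],[-0.007,0.002,0,0.4,1.5,-6.8,-1],[-0.01,0.003,0,0.5,1.9,-9,-1],[-0.012,0.003,0,0.6,2.3,-11.3,-1],[-0.014,0.004,0,0.7,2.7,-13.6,-1],[-0.017,0.005,0,0.8,3,-15.9,-1],[-0.019,0.005,0,0.9,3.3,-18.2,-1],[-0.022,0.006,0,1,3.6,-20.5,-1],[-0.024,0.007,0,1.1,3.9,-22.8,-1],[-0.026,0.007,0,1.1,4.1,-25,-1],[-0.029,0.008,0,1.2,4.3,-27.4,-1]]]}}

```text
clock: 9.6
tool_pos: [0.5561, 0.039, 0.0541]
tool_rot: [2.524, -0.338, -0.102]
force: [0.0, 0.4, -0.5]
gripper_width: 0.003
```

```bash
python3 - <<'E'
from h import *
st(); lidangle("side","side5.png"); lidangle("scene","scene5.png"); st()
S=cv2.imread("pics/scene5.png");D=cv2.imread("pics/side5.png")
cv2.imwrite("pics/z5.png",np.hstack([cv2.resize(S[130:310,220:400],(400,400)),cv2.resize(D[150:370,200:420],(400,400))]))
for n in("side","scene"): print(n,[proj(n,lip(t,y)) for t in(0,.1,.2) for y in(-.105,.105)])
E
```

```text
t 9.6 box mm [-182.3708   -0.1588   54.1417] toolz [ 0.5629  0.0004 -0.8265] tooly [ 0.8266 -0.0017  0.5629] F [-0.3736 -0.0545 -0.4869] w 0.003 q [ 0.2176  0.5117  1.7054 -0.5483  1.277   2.312 ]
lid side roots [0.   1.36] len 626
lid scene roots [0.075] len 479
t 9.7 box mm [-182.4244   -0.2433   53.8027] toolz [ 0.5628  0.0003 -0.8266] tooly [ 0.8267 -0.0012  0.5628] F [ 0.3562 -0.1937 -1.152 ] w -0.0 q [ 0.2176  0.5121  1.7056 -0.5481  1.2765  2.3118]
side [array([216.4593, 253.4205]), array([320.4317, 216.6507]), array([214.9165, 247.4689]), array([320.7012, 210.5261]), array([213.6446, 242.0739]), array([321.3987, 204.8714])]
scene [array([382.8994, 207.5718]), array([328.256 , 263.6505]), array([382.9837, 199.7868]), array([327.7285, 255.2297]), array([382.2452, 191.6902]), array([326.2857, 246.3738])]
```

View pics/z5.png

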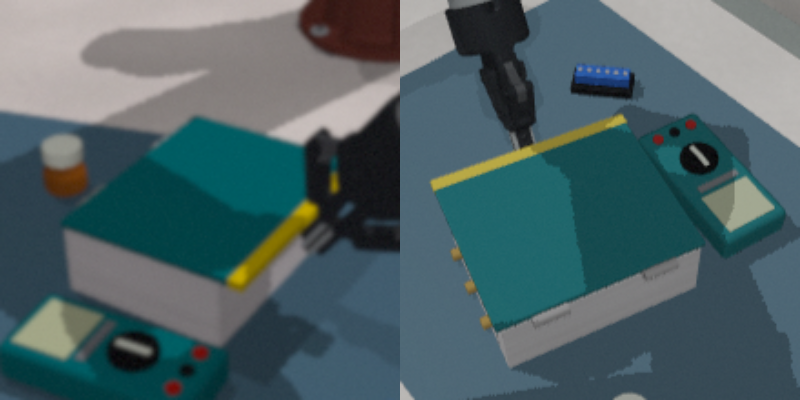

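The lid is nearly shut, at roughly 0.05–0.08 rad (lip corner at scene about (324,259)), still on the finger. I carry on down slowly.

Emit:
{"api": "apply_moves", "payload": {"series": [[[-0.002,0.001,0,0,0.1,-2,-1],[-0.005,0.001,0,0,0.2,-4,-1],[-0.007,0.002,0,0.1,0.3,-6,-1],[-0.01,0.003,0,0.1,0.4,-8,-1],[-0.012,0.003,0,0.1,0.5,-10,-1],[-0.014,0.004,0,0.1,0.5,-12,-1],[-0.017,0.005,0,0.1,0.5,-14,-1],[-0.019,0.005,0,0.1,0.5,-16,-1],[-0.019,0.005,0,0.1,0.5,-18,-1],[-0.019,0.005,0,0.1,0.5,-20,-1],[-0.019,0.005,0,0.1,0.5,-22,-1],[-0.019,0.005,0,0.1,0.5,-24,-1]]]}}

```text
clock: 10.9
tool_pos: [0.5562, 0.0395, 0.0302]
tool_rot: [2.505, -0.336, -0.105]
force: [-1.2, -0.1, -1.4]
gripper_width: -0.001
```

```bash
python3 - <<'E'
from h import *
st(); lidangle("side"); lidangle("scene"); st()
E
```

```text
t 10.9 box mm [-182.8491   -0.1861   30.1657] toolz [ 0.5789  0.0005 -0.8154] tooly [ 0.8155 -0.0018  0.5789] F [ 0.4507 -1.1403 -1.433 ] w -0.001 q [ 0.2251  0.5599  1.6976 -0.5668  1.2591  2.3442]
lid side roots [1.375] len 608
lid scene roots [0.065] len 422
t 11.0 box mm [-182.7308   -0.4588   29.9222] toolz [ 0.5791 -0.     -0.8153] tooly [ 0.8153 -0.0014  0.5791] F [0.3518 0.2722 0.9385] w -0.001 q [ 0.2251  0.5602  1.6979 -0.5667  1.2592  2.3441]
```

Emit:
{"api": "apply_moves", "payload": {"series": [[[0,0,0,0,0,-3,-1],[0,0,0,0,0,-6,-1],[0,0,0,0,0,-9,-1],[0,0,0,3,10,-9,-1],[0,0,0,6,22,-9,-1],[0,0,0,10,37,-9,-1],[0.08,-0.02,0,15,55,0,-1],[0.16,-0.045,0,20,74,20,-1],[0.24,-0.065,0,24,90,45,-1],[0.3,-0.08,0,26,97,80,-1],[0.3,-0.08,0,26,97,110,-1],[0.3,-0.08,0,26,97,110,-1]]]}}

```text
clock: 12.2
tool_pos: [0.5867, 0.1387, 0.1471]
tool_rot: [2.816, -0.377, -0.042]
force: [1.4, 0.6, 0.4]
gripper_width: 0.002
```

```bash
python3 - <<'E'
from h import *
st(); lidangle("side","side6.png"); lidangle("scene","scene6.png"); st()
S=cv2.imread("pics/scene6.png");D=cv2.imread("pics/side6.png")
cv2.imwrite("pics/z6.png",np.hstack([cv2.resize(S[130:370,200:440],(400,400)),cv2.resize(D[150:410,180:440],(400,400))]))
E
```

```text
t 12.2 box mm [-286.5752    3.3579  147.1336] toolz [ 0.2966  0.01   -0.955 ] tooly [ 0.9551 -0.0032  0.2965] F [-0.9219  1.1918  0.3801] w 0.002 q [ 0.249   0.3586  1.6293 -0.2762  1.3061  2.1793]
lid side roots [1.375] len 599
lid scene roots [0.06] len 678
t 12.3 box mm [-284.8486    0.1597  141.7165] toolz [ 0.3004  0.002  -0.9538] tooly [ 0.9539 -0.001   0.3004] F [ 0.6194 -0.0828 -1.0031] w -0.002 q [ 0.2488  0.3633  1.6349 -0.2756  1.305   2.1794]
```

View pics/z6.png

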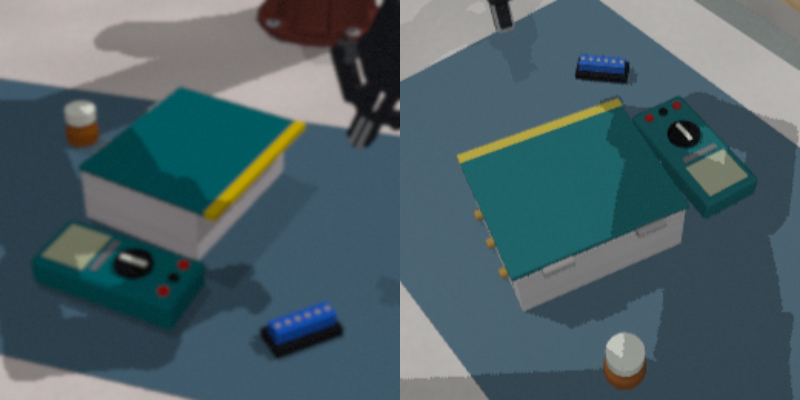

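The lid lies flat on the rim and the hand is clear at crop (370,110). A last numeric check of the lip height and the loose parts, then hand-in.

```bash
python3 - <<'E'
from h import *
i=lambda f:cv2.imread("pics/"+f)[:,:,::-1]
def ctr(I,lo,hi,roi): return np.array(cv2.minAreaRect(biggest(mask(I,lo,hi),roi))[0])
for nm,n,lo,hi,roi in(("term","scene",(105,120,60),(125,255,255),(345,300,420,350)),("term","side",(105,120,60),(125,255,255),(285,170,340,215)),("jar","side",(5,120,40),(18,255,255),(300,360,350,410)),("meter red","scene",(0,130,80),(8,255,255),(285,275,330,315)),("meter red","side",(0,130,80),(8,255,255),(335,205,385,235))):
    print(nm,n,ctr(i(n+"0.png"),lo,hi,roi),ctr(i(n+"6.png"),lo,hi,roi))
b={n:cv2.boxPoints(cv2.minAreaRect(biggest(mask(i(n+"6.png"),(20,100,60),(35,255,255)),roi))) for n,roi in(("scene",(300,190,400,280)),("side",(190,190,345,270)))}
e={}
for n,B in b.items():
    B=B[np.argsort(B[:,0])]; e[n]=(B[:2].mean(0),B[2:].mean(0))
for a,c in((e["scene"][0],e["side"][1]),(e["scene"][1],e["side"][0])):
    X=tri(a,c); print("lip end",X,"box",(X-H)@BX,(X-H)@BY)
E
```

```text
term scene [381.5119 322.5343] [381.3989 322.7091]
term side [310.9058 191.0369] [310.9385 191.1762]
jar side [325.0353 393.5411] [325.0353 393.5411]
meter red scene [297.5 304. ] [297.5 304. ]
meter red side [359.5 218. ] [341.5 226.5]
lip end [0.6589 0.0031 0.0764] box -0.17459906062012343 0.10852302920560869
lip end [0.4532 0.0597 0.0775] box -0.17540865035658396 -0.10481395101056822
```

```bash
python3 -c "
from h import *
st(); print(manip.job_done())"
```

```text
t 12.3 box mm [-284.8486    0.1597  141.7165] toolz [ 0.3004  0.002  -0.9538] tooly [ 0.9539 -0.001   0.3004] F [ 0.6194 -0.0828 -1.0031] w -0.002 q [ 0.2488  0.3633  1.6349 -0.2756  1.305   2.1794]
the job is handed in; nothing more can be done
None
```

The lid is shut, and I handed the job in at 12.3 s with the hand clear. With the fingers closed, I pushed the lid over its balance point from behind and lifted the hand over the free edge. I caught the lid on the finger backs at about 1.15 rad and lowered it in about 6 s, slowest at the end.

**Last checks**
- **Lid:** the yellow edge triangulates to 76–77 mm high, which fits a shut lid (underside at 70 mm, 8 mm thick). The picture shows it flat on the rim.
- **Loose parts:** the terminal block and jar are within 0.2 px of where they started. So is the multimeter in the scene view.
- **Forces:** the readings I took at the end of each move stayed around 2 N or less.

**Checks that disagreed**
- **Lid angle:** my single-view estimate was unreliable near shut. The scene view read 0.06 rad and the side view gave no valid low value, so I relied on the two-view height and the picture.
- **Multimeter, side view:** the red-button check jumped 18 px, most likely because it locked onto the other of the two red buttons. I did not recheck this beyond the unchanged scene view.

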